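# Tip the pipe stubs into their cell of the hardware tray

### The arm

A 6-joint arm with a two-finger parallel gripper is mounted at the origin on the work surface. World frame = base frame: x ahead of the robot, y to its left, z up, the work surface at z = 0. Lengths are in m, angles in rad, forces in N, time in s.
With the tool pointing down it reaches from about 0.275 to 1 m from the base axis. Payload 8.4 kg.
Tool frame: the origin (TCP) lies on the centre line of the jaws, within the pads' length; the fingertips stand 11 mm ahead of it and the grasp point (between the pads) lies 8 mm behind it (r.tips_ahead is the z of the fingertips in the tool frame, in m); z points along the fingers, y is the direction in which the jaws open and shut (so a half turn about z gives the same grasp; the last joint's range is limited). The gripper opens to 85 mm and grips with 20 to 120 N. Pads are 22 mm wide; open, the fingers measure 114 mm over their backs; the gripper's body (76 mm by 85 mm) begins 54 mm behind the grasp point. The pads swing forward as they close: fully open they stand 13 mm farther back than shut.
Start: joints at [-1.24, 0.353, 1.633, -0, 1.155, -0.002], TCP at [0.204, -0.591, 0.242] pointing down, gripper open.
Joint ranges: [-2.63, 2.63], [-0.92, 2.1], [0.06, 2.66], [-1.3, 4.44], [0, 2.69], [-3.02, 3.02]. Speed limits (rad/s): [2.22, 2.22, 2.79, 3.14, 3.14, 3.14].

### API

Orientations are given as a 3x3 rotation matrix whose columns are the frame's x, y, z axes.
In Python, from bench import get_obs, imaging, finish_job, r gives the robot as it stands.
- The arm moves only by the tool drive_tool, never from a script. Its argument "deltas" is a list of rows, each a list of 5 numbers: the finger opening in mm, from 0 to 85.4, then the shift along the tool's x, y, z in mm, then the turn about the tool's z in degrees. In form: [[hand, dx, dy, dz, turn], ...]. A call has 1 to 12 rows; each row is the pose to reach, as a shift and turn from the pose measured when the call began, along the tool's axes at that moment; what a row does not reach only later rows make up. A row lasts 1/10 s, in which the tool goes at most 50 mm and 8.59 degrees, less where a joint would pass 70% of its speed; a pose out of reach is approached as far as the arm can. A call with a gripper value outside its range is refused whole. The fingers move at their own pace and stop on an object; the grip force is fixed at half the most. Time passes only in rows, so rows that repeat a pose let the fingers close. It gives the time, the measured TCP pose, the force and the opening at its end, in the units of the state.
- get_obs(): the state, without advancing time (a new reading comes with each control period).
- imaging.capture(name): name is "side" or "top" or "wrist"; returns a dict with "frame" (384x512x3 uint8, red, green, blue), "mtx" (3x3 intrinsics, pixels), "dist" ([k1, k2, p1, p2, k3] as OpenCV has them; the pictures are not rectified), "R" (3x3) and "t" (3): a world point X has camera coordinates R X + t. Camera axes: x right, y down, z forward; pixel columns grow to the right and rows downward; lengths in m; the calibration is good to about 2 mm. A picture is of the moment at which its call begins. There is no depth.
- finish_job(): hands the job in, once; it reports no verdict.
The state is a dict: "time": time; "joint_positions": joint angles; "qd": joint speeds; "joint_efforts": joint torques, N m; "ee_pos": TCP position; "tcp_rot": TCP orientation; "wrist_force": force on the tool from outside, world axes, zero at the start; "ft_torque": the same for the moment, N m; "width": finger opening in m.
Only numpy, scipy, OpenCV 4.12 (cv2) and the standard library are available. Lean on these libraries where they do the work, as an engineer would, in place of code of your own. Each camera call takes 0.05 s, during which the arm holds its last target. There are 200 camera calls.

### The job

Pick up the small scoop that holds the two short pipe stubs by its handle, and tip both stubs into the cell of the plywood tray whose sample, standing on the ledge at the end of the cell, is the same kind of pipe stub; neither may end up anywhere else. Then put the empty scoop back down upright where it stood.

Things in the scene. Friction and masses are not known exactly. Their poses are not given: they have to be found in the camera images.
- scoop_grip (a point): Centre of the wooden handle bar over the scoop with the two pipe stubs (its twin holds a nut). x: from open mouth to rear wall, y across, z up; standing, the mouth faces away from the robot and this point is 84 mm above the bench. Bar along y: 16 thick (x), 24 high (z), 54 long. Steel scoop, loose, 220 g: 100 long (bar at the middle), 54 wide, walls 44 high; mouth's bottom corners 50 along -x, 84 below.
- stub_a: Loose galvanised pipe stub, 22 mm diameter, 36 mm long, 50 g; origin at its centre, y along the pipe. It starts lying crosswise in the scoop against the rear wall, and rolls.
- stub_b: A stub like the first, lying next to it, nearer the mouth. The scoop's floor (46 mm wide inside) slopes down 6 degrees from mouth to rear, so stubs stay in while it is level and roll out once the mouth is lowered clearly more than that; the floor's lip at the mouth is 48 mm along -x and 67 mm below the handle bar's centre.
- sample_stub: Stub fixed upright (36 mm tall) on the tray's ledge; origin at the centre of its foot, 45 mm above the bench. Fixed plywood tray: 3 cells in a row along y, each 130 (x) by 84 mm (y), 6 mm walls; ledge (30 mm wide, far side) and walls 45 mm high. A sample stands at the middle of the end of each cell. x, y: the tray's axes; the middle of this sample's empty cell is 80 mm along +x, its floor 39 mm below.
There are look-alikes about, which are no part of the job. Leave any pink look-alike of the stub_b alone. Leave any orange look-alike of the part that bears scoop_grip alone.

How it is judged:
By the outcome, as a careful person would: the job done as asked, in the order asked, and still so for the second after the job is handed in, with the robot touching nothing.
It also fails if it takes over 54 s, if anything falls off the work surface, if the arm or the gripper's body presses on something with over 40 N, if the wrist force passes 120 N, or if a joint passes its speed limit or range.

## Working session

There is one attempt and no reset: what is moved stays moved. The work goes in short steps, Python scripts to look and compute and a tool call to move; the robot and the scene stay as the last step left them, time stands still between calls to the robot, and variables do not carry over. Pictures are saved under pics/ and viewed, about 8 in all and at most 12, crops included, and the job is handed in when it is done.

Besides the shell and the picture viewer there is one more tool, called after "Emit:" by a JSON object that holds its "name" and its "arguments", one argument or row to a line. drive_tool: Moves the arm, as the interface text tells. Its arguments: {"type":"object","properties":{"deltas":{"type":"array"}},"required":["deltas"]}

```bash
mkdir -p pics
cat > h.py <<'E'
import numpy as np, cv2, pickle
from bench import get_obs, imaging, finish_job, r
def snap(n,f):
    c=imaging.capture(n); pickle.dump(c,open(f'pics/{f}.pkl','wb')); cv2.imwrite(f'pics/{f}.png',c['frame'][:,:,::-1]); return c
def load(f): return pickle.load(open(f'pics/{f}.pkl','rb'))
def ray(c,u,v):
    p=cv2.undistortPoints(np.array([[[u,v]]],float),np.array(c['mtx']),np.array(c['dist']))[0,0]
    R=np.array(c['R']); t=np.array(c['t']); return -R.T@t, R.T@np.array([p[0],p[1],1])
def atz(c,u,v,z):
    o,d=ray(c,u,v); return o+d*(z-o[2])/d[2]
def proj(c,X):
    return cv2.projectPoints(np.array(X,float).reshape(-1,1,3),cv2.Rodrigues(np.array(c['R']))[0],np.array(c['t'],float),np.array(c['mtx']),np.array(c['dist']))[0][:,0]
E
python3 - <<'E'
from h import *
a=snap('top','t0');b=snap('side','s0')
cv2.imwrite('pics/both.png',cv2.resize(np.vstack([a['frame'],b['frame']])[:,:,::-1],None,fx=.78,fy=.78))
for c in(a,b): print((-np.array(c['R']).T@c['t']).round(3))
o=get_obs();print(o['tcp_rot'],o['time'])
E
```

```text
[ 0.412 -0.07   0.951]
[ 0.437 -0.669  0.644]
[[ 9.45129845e-01  3.26694681e-01 -4.01039232e-04]
 [ 3.26694926e-01 -9.45129048e-01  1.22762094e-03]
 [ 2.20234026e-05 -1.29127867e-03 -9.99999166e-01]] 0.1
```

View pics/both.png

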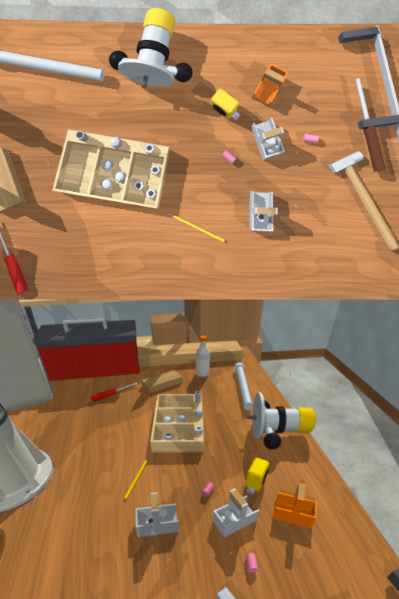

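Run:
```python
from h import *
a=load('t0')['frame'];b=load('s0')['frame']
f=lambda im,x,y,w,h,k:cv2.resize(im[y:y+h,x:x+w,::-1],None,fx=k,fy=k,interpolation=cv2.INTER_CUBIC)
A=f(a,300,140,100,160,3.75); B=f(a,60,155,170,120,2.4)
C=f(b,165,235,170,70,2.4); D=f(b,190,115,80,80,3)
out=np.zeros((600,800,3),np.uint8)
out[:600,:375]=A; out[:288,380:788]=B; out[290:458,380:788]=C
D=cv2.resize(D,(140,140)); out[460:600,380:520]=D
cv2.imwrite('pics/crop1.png',out)
```

```text
(no output)
```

View pics/crop1.png

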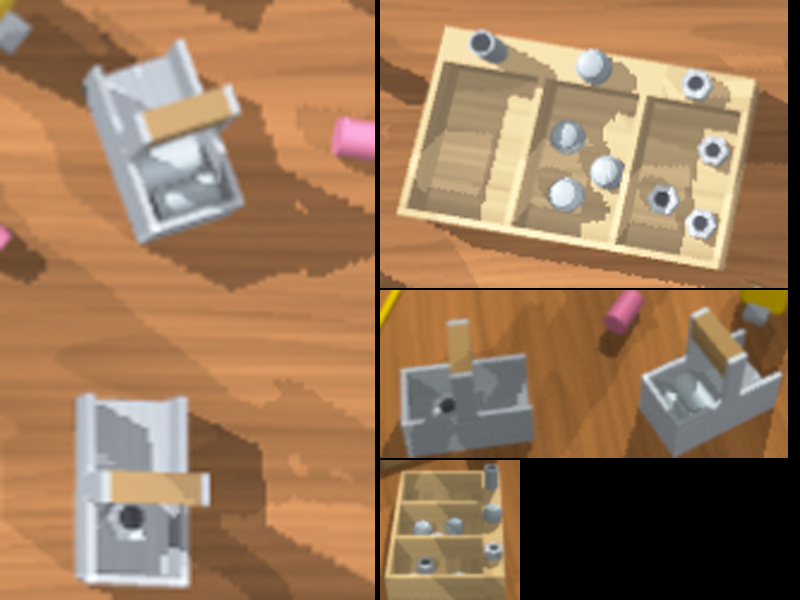

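The top view shows three scoops. The steel scoop at (345,176) holds two stubs, the steel twin at (336,270) holds a nut, and the orange look-alike is at (346,107). There are pink stubs at (400,178) and (294,201). The samples on the tray ledge are an open tube at (101,172), a ball at (148,183) and a nut at (192,190). I choose the scoop at (345,176) and the leftmost cell, which is empty.

Run:
```python
from h import *
a=load('t0');b=load('s0')
A=lambda x,y,z:atz(a,300+x/3.75,140+y/3.75,z)
B=lambda x,y,z:atz(a,60+(x-380)/2.4,155+y/2.4,z)
S=lambda x,y,z:atz(b,165+(x-380)/2.4,235+(y-290)/2.4,z)
print('bar top', A(188,112,.096), S(716,335,.096))
print('bar ends',A(145,125,.096),A(235,97,.096))
for p in[(88,72),(182,42),(240,200),(142,240)]: print('rim',A(*p,.044))
for p in[(445,27),(757,78),(722,270),(400,213)]: print('tray',B(*p,.045))
print('sample top',B(482,42,.081))
```

```text
bar top [ 0.6135437  -0.25549637  0.096     ] [ 0.61239411 -0.25796592  0.096     ]
bar ends [ 0.60622026 -0.23263773  0.096     ] [ 0.62199    -0.28052019  0.096     ]
rim [ 0.64841236 -0.21109257  0.044     ]
rim [ 0.66651736 -0.26449319  0.044     ]
rim [ 0.57586586 -0.29413644  0.044     ]
rim [ 0.55264471 -0.2393414   0.044     ]
tray [0.62648825 0.2869331  0.045     ]
tray [0.58433392 0.01297209 0.045     ]
tray [0.41930327 0.03756796 0.045     ]
tray [0.46457521 0.31052058 0.045     ]
sample top [0.60545677 0.2410559  0.081     ]
```

Emit:
{"name": "drive_tool", "arguments": {
  "deltas": [
    [85,495,-183,0,1.5],
    [85,495,-183,0,1.5],
    [85,495,-183,0,1.5],
    [85,495,-183,0,1.5],
    [85,495,-183,0,1.5],
    [85,495,-183,0,1.5],
    [85,495,-183,0,1.5],
    [85,495,-183,0,1.5],
    [85,495,-183,0,1.5],
    [85,495,-183,0,1.5],
    [85,495,-183,0,1.5],
    [85,495,-183,0,1.5]
  ]
}}

```text
time: 1.3
ee_pos: [0.6146, -0.2527, 0.2412]
tcp_rot: [[0.952, 0.305, -0.0], [0.305, -0.952, 0.002], [0.001, -0.002, -1.0]]
wrist_force: [-0.4, 0.0, -0.2]
width: 0.0853
```

Emit:
{"name": "drive_tool", "arguments": {
  "deltas": [
    [85,0,0,0,0],
    [85,0,0,0,0]
  ]
}}

```text
time: 1.5
ee_pos: [0.6138, -0.253, 0.2407]
tcp_rot: [[0.952, 0.305, -0.001], [0.305, -0.952, 0.002], [-0.0, -0.003, -1.0]]
wrist_force: [-0.4, -0.4, -0.0]
width: 0.0851
```

Run:
```python
from h import *
c=snap('wrist','w1'); o=get_obs(); print(o['ee_pos'],o['tcp_rot'][:,:2],o['time'],o['qd'].round(3) if hasattr(o['qd'],'round') else o['qd'])
P=proj(c,[[.613,-.256,.096],[.6062,-.2326,.096],[.622,-.2805,.096]]);print(P)
cv2.imwrite('pics/w1b.png',cv2.resize(c['frame'][:,:,::-1],(800,600)))
```

```text
[ 0.61365408 -0.25339052  0.24095124] [[ 9.52522101e-01  3.04468058e-01]
 [ 3.04469369e-01 -9.52519706e-01]
 [-2.23096095e-04 -2.32625967e-03]] 1.55 [-0.008 -0.005 -0.001 -0.     0.001  0.002]
[[255.99974231 184.14081124]
 [230.71064159 183.43116669]
 [283.09872834 183.07551481]]
```

View pics/w1b.png

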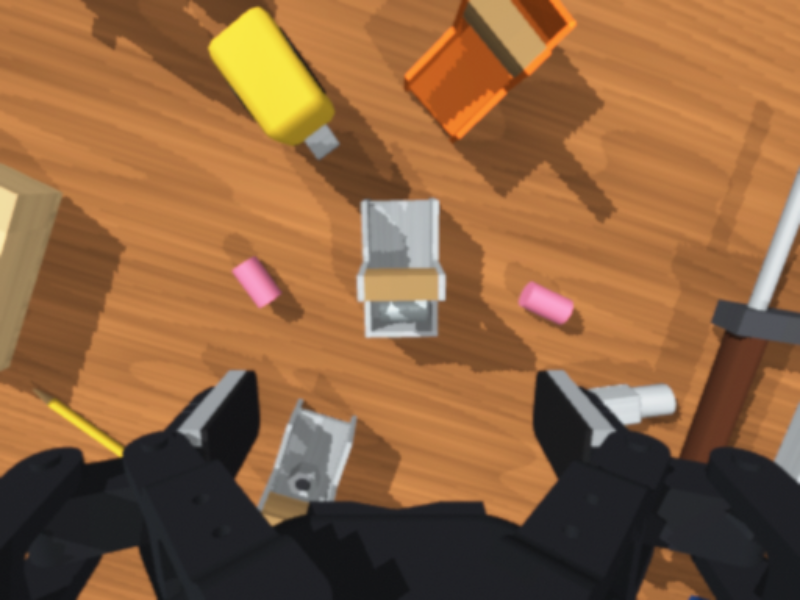

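Run:
```python
from h import *
c=load('w1'); o=get_obs()
X=atz(c,257,183,.096); R=np.array(o['tcp_rot']); print(X, R.T@(X-o['ee_pos'])*1000)
print(proj(c,[np.array(o['ee_pos'])+R@[0,0,.011]]), r.tips_ahead)
```

```text
[ 0.61436909 -0.25656813  0.096     ] [ -0.25408395   3.58162908 144.94335852]
[[253.41581024 241.36045307]] 0.011
```

Emit:
{"name": "drive_tool", "arguments": {
  "deltas": [
    [85,0,3.5,40,0],
    [85,0,3.5,80,0],
    [85,0,3.5,120,0],
    [85,0,3.5,145,0],
    [85,0,3.5,158,0],
    [85,0,3.5,158,0],
    [48,0,3.5,158,0],
    [48,0,3.5,158,0],
    [48,0,3.5,158,0],
    [48,0,3.5,158,0],
    [48,0,3.5,158,0]
  ]
}}

```text
time: 2.65
ee_pos: [0.6156, -0.2568, 0.0852]
tcp_rot: [[0.952, 0.305, 0.002], [0.305, -0.952, 0.001], [0.002, -0.0, -1.0]]
wrist_force: [-1.5, 0.9, 5.4]
width: 0.0529
```

Emit:
{"name": "drive_tool", "arguments": {
  "deltas": [
    [48,0,0,0,0],
    [48,0,0,0,0],
    [48,0,0,0,0],
    [48,0,0,0,0]
  ]
}}

```text
time: 3.05
ee_pos: [0.6157, -0.2567, 0.0853]
tcp_rot: [[0.952, 0.305, 0.002], [0.305, -0.952, 0.001], [0.002, -0.0, -1.0]]
wrist_force: [0.3, 0.6, 0.3]
width: 0.0524
```

Emit:
{"name": "drive_tool", "arguments": {
  "deltas": [
    [48,0,0,-5,0],
    [48,0,0,-15,0],
    [48,0,0,-30,0],
    [48,0,0,-50,0],
    [48,0,0,-70,0],
    [48,0,0,-90,0],
    [48,0,0,-105,0],
    [48,0,0,-115,0],
    [48,0,0,-120,0],
    [48,0,0,-120,0],
    [48,0,0,-120,0]
  ]
}}

```text
time: 4.15
ee_pos: [0.6151, -0.2566, 0.2045]
tcp_rot: [[0.952, 0.305, 0.001], [0.305, -0.952, 0.002], [0.001, -0.001, -1.0]]
wrist_force: [0.1, -1.3, -2.8]
width: 0.0528
```

Run:
```python
from h import *
a=snap('wrist','w2');b=snap('side','s2');o=get_obs();print(o['ee_pos'],o['wrist_force'],o['width'],o['time'])
cv2.imwrite('pics/c2.png',np.hstack([a['frame'][60:320,100:400,::-1],cv2.resize(b['frame'][130:330,200:400,::-1],(260,260))]))
```

```text
[ 0.61495467 -0.25660643  0.20420394] [ 0.43406803  0.11163454 -3.59856326] 0.052112321680960444 4.25
```

View pics/c2.png

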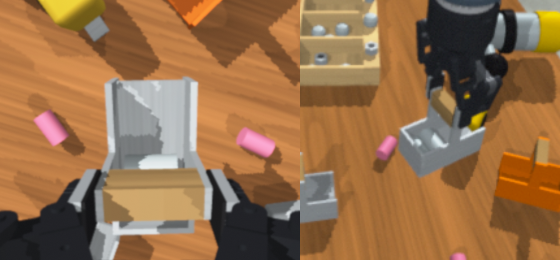

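Emit:
{"name": "drive_tool", "arguments": {
  "deltas": [
    [48,1,-10,0,0],
    [48,2,-28,0,1],
    [48,5,-55,0,3],
    [48,8,-90,0,5],
    [48,11,-128,0,7],
    [48,14,-168,0,9],
    [48,18,-208,0,11],
    [48,21,-246,0,13],
    [48,24,-280,0,14],
    [48,26,-305,0,15],
    [48,27,-318,0,15],
    [48,27,-320,0,15]
  ]
}}

```text
time: 5.45
ee_pos: [0.5426, 0.0578, 0.2046]
tcp_rot: [[0.999, 0.05, -0.0], [0.05, -0.999, 0.002], [-0.0, -0.002, -1.0]]
wrist_force: [-0.6, -0.9, -3.5]
width: 0.0526
```

```bash
cat > g.py <<'E'
from h import *
import sys
o=get_obs();R=np.array(o['tcp_rot']);T=np.array([float(v) for v in sys.argv[1:4]])
print(o['ee_pos'],o['width'],o['time'],'yaw',np.degrees(np.arctan2(R[1,0],R[0,0])),'d',(R.T@(T-o['ee_pos'])*1000).round(1))
E
python3 g.py .4977 .2574 .204
```

```text
[0.54257068 0.05776368 0.20455368] 0.052553132013890794 5.45 yaw 2.8686105204447974 d [ -34.8 -201.6    0.9]
```

Emit:
{"name": "drive_tool", "arguments": {
  "deltas": [
    [48,-1,-8,0,1],
    [48,-4,-24,0,2],
    [48,-9,-50,0,4],
    [48,-15,-85,0,6],
    [48,-21,-120,0,8],
    [48,-27,-152,0,10],
    [48,-31,-178,0,11],
    [48,-34,-195,0,11.5],
    [48,-35,-201,0,11.5],
    [48,-35,-201,0,11.5],
    [48,-35,-201,0,11.5]
  ]
}}

```text
time: 6.55
ee_pos: [0.4979, 0.2556, 0.2048]
tcp_rot: [[0.989, -0.15, -0.0], [-0.15, -0.989, 0.001], [-0.0, -0.001, -1.0]]
wrist_force: [0.4, 0.2, -3.1]
width: 0.0529
```

```bash
python3 g.py .4977 .2574 .204
python3 - <<'E'
from h import *
a=snap('wrist','w3');b=snap('top','t3');s=snap('side','s3')
f=a['frame'][:,:,::-1]
top=cv2.resize(b['frame'][130:290,40:250,::-1],(394,300)); sd=cv2.resize(s['frame'][90:210,160:300,::-1],(350,300))
cv2.imwrite('pics/c3.png',np.vstack([cv2.resize(f[:,:],(400,300)),top[:, :].copy() if 0 else cv2.resize(top,(400,300))]) if 0 else np.hstack([cv2.resize(f,(400,300)),cv2.resize(top,(394,300))]))
E
```

```text
[0.49786157 0.25563981 0.20475081] 0.05286058704933665 6.55 yaw -8.638614273265565 d [-0.4 -1.7  0.8]
```

View pics/c3.png

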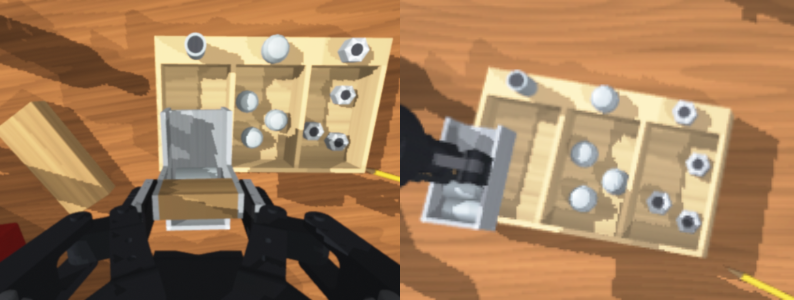

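Run:
```python
from h import *
a=load('w3');o=get_obs();R=np.array(o['tcp_rot'])
for n,u,v,z in[('innerL ledge',161.5,66,.045),('innerR ledge',230,66,.045),('sample top',195.5,45,.081),('near wall outer midR cell',330,172,.045),('near wall outer2',260,171,.045)]:
    X=atz(a,u*1.28,v*1.28,z);print(n,X.round(4),(R.T@(X-o['ee_pos'])*1000).round(1))
```

```text
innerL ledge [0.5935 0.2842 0.045 ] [ 90.3 -42.4 159.9]
innerR ledge [0.5813 0.2035 0.045 ] [ 90.5  39.3 159.8]
sample top [0.6043 0.2412 0.081 ] [107.4  -1.6 123.8]
near wall outer midR cell [0.4278 0.0857 0.045 ] [-43.5 178.9 159.7]
near wall outer2 [0.4432 0.1787 0.045 ] [-42.3  84.7 159.8]
```

Emit:
{"name": "drive_tool", "arguments": {
  "deltas": [
    [48,0,-1.6,12,0],
    [48,0,-1.6,32,0],
    [48,0,-1.6,52,0],
    [48,0,-1.6,66,0],
    [48,0,-1.6,72,0],
    [48,0,-1.6,72,0],
    [48,0,-1.6,72,0]
  ]
}}

```text
time: 7.4
ee_pos: [0.4985, 0.2576, 0.1333]
tcp_rot: [[0.989, -0.151, 0.0], [-0.151, -0.989, 0.002], [0.0, -0.002, -1.0]]
wrist_force: [0.6, -0.3, -2.9]
width: 0.0525
```

Emit:
{"name": "drive_tool", "arguments": {
  "deltas": [
    [48,0,0,2.5,0],
    [48,5,0,6,0],
    [48,10,0,9.5,0],
    [48,14,0,13,0],
    [48,17,0,16.5,0],
    [48,19,0,19.5,0],
    [48,21,0,22,0],
    [48,23,0,24,0],
    [48,23,0,24.5,0],
    [48,23,0,24.5,0]
  ]
}}

```text
time: 8.4
ee_pos: [0.5267, 0.2552, 0.1125]
tcp_rot: [[0.989, -0.151, 0.011], [-0.151, -0.989, 0.005], [0.01, -0.007, -1.0]]
wrist_force: [7.3, -3.8, 17.1]
width: 0.0529
```

Run:
```python
from h import *
a=snap('wrist','w4');b=snap('top','t4');s=snap('side','s4')
cv2.imwrite('pics/c4.png',np.hstack([cv2.resize(a['frame'][:,80:400,::-1],(300,360)),cv2.resize(b['frame'][150:270,50:160,::-1],(230,250)).copy() if 0 else cv2.resize(s['frame'][100:220,170:310,::-1],(420,360))]))
o=get_obs();print(o['wrist_force'],o['ee_pos'],o['width'])
```

```text
[ 8.51831976 -3.92222788 16.69701963] [0.52658412 0.25524321 0.11254786] 0.05281384433093439
```

View pics/c4.png

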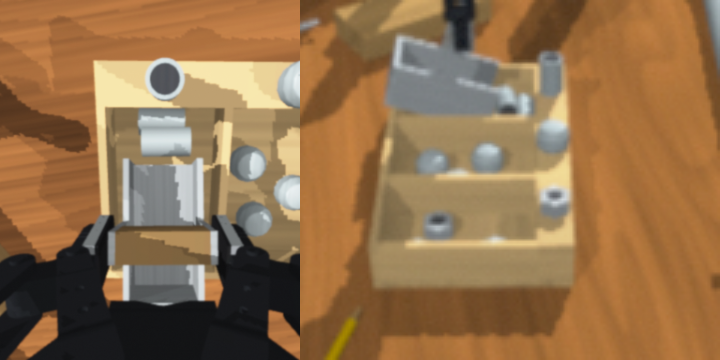

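Emit:
{"name": "drive_tool", "arguments": {
  "deltas": [
    [48,0,0,-5,0],
    [48,-1,0,-12,0],
    [48,-2,0,-22,0],
    [48,-4,0,-38,0],
    [48,-6,0,-58,0],
    [48,-8,0,-78,0],
    [48,-10,0,-92,0],
    [48,-10,0,-100,0],
    [48,-10,0,-100,0],
    [48,-10,0,-100,0]
  ]
}}

```text
time: 9.55
ee_pos: [0.5153, 0.2561, 0.2119]
tcp_rot: [[0.989, -0.15, 0.01], [-0.15, -0.989, 0.005], [0.009, -0.006, -1.0]]
wrist_force: [0.5, 0.7, -3.4]
width: 0.0527
```

```bash
python3 - <<'E'
from h import *
a=snap('wrist','w5');s=snap('side','s5')
cv2.imwrite('pics/c5.png',np.hstack([cv2.resize(a['frame'][:,80:400,::-1],(300,360)),cv2.resize(s['frame'][60:220,170:330,::-1],(400,360))]))
E
python3 g.py .6157 -.2567 .22
```

```text
[0.51515406 0.25598309 0.21142333] 0.05259246381230472 9.65 yaw -8.659739294039928 d [176.7 491.7  -9.8]
```

View pics/c5.png

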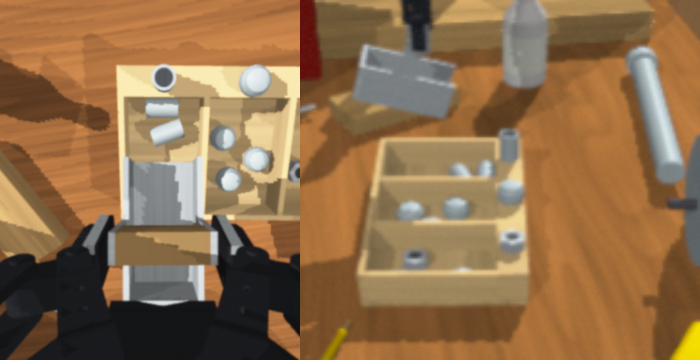

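Both stubs lie in the empty cell, at about (162,108) and (166,132) in the wrist crop. The scoop is empty and still tilted about 20° with the mouth down. I'm carrying it back and will level it by dragging the mouth edge along the bench.

Emit:
{"name": "drive_tool", "arguments": {
  "deltas": [
    [48,4,10,0,-1],
    [48,15,35,0,-3],
    [48,32,75,0,-5],
    [48,51,119,0,-7],
    [48,70,163,0,-9],
    [48,89,207,0,-12],
    [48,107,250,0,-14],
    [48,126,294,0,-17],
    [48,145,338,0,-20],
    [48,162,378,0,-22],
    [48,172,400,0,-24],
    [48,175,407,0,-25]
  ]
}}

```text
time: 10.85
ee_pos: [0.6269, -0.1755, 0.2094]
tcp_rot: [[0.96, 0.28, 0.008], [0.28, -0.96, 0.004], [0.009, -0.002, -1.0]]
wrist_force: [-0.7, 0.3, -1.7]
width: 0.0528
```

```bash
python3 g.py .6462 -.2469 .15
```

```text
[ 0.62694095 -0.17548832  0.20944619] 0.05276654491461421 10.85 yaw 16.262475440792546 d [-2.  74.  59.3]
```

Emit:
{"name": "drive_tool", "arguments": {
  "deltas": [
    [48,0,20,0,-0.5],
    [48,-1,50,0,-1],
    [48,-2,70,5,-1.5],
    [48,-2,74,25,-1.5],
    [48,-2,74,50,-1.5],
    [48,-2,74,72,-1.5],
    [48,-2,74,85,-1.5],
    [48,-2,74,90,-1.5],
    [48,-2,74,90,-1.5],
    [48,-2,74,90,-1.5]
  ]
}}

```text
time: 11.85
ee_pos: [0.6471, -0.2467, 0.1203]
tcp_rot: [[0.952, 0.305, 0.009], [0.305, -0.952, 0.004], [0.01, -0.001, -1.0]]
wrist_force: [0.4, -0.1, -1.9]
width: 0.0526
```

```bash
python3 g.py .6157 -.2567 .0853
python3 - <<'E'
from h import *
s=snap('side','s6')
cv2.imwrite('pics/c6.png',cv2.resize(s['frame'][170:310,220:400,::-1],(720,560)))
E
```

```text
[ 0.64713152 -0.24669795  0.1202559 ] 0.05258390207736988 11.85 yaw 17.774426253556744 d [-33.3  -0.1  34.6]
```

View pics/c6.png

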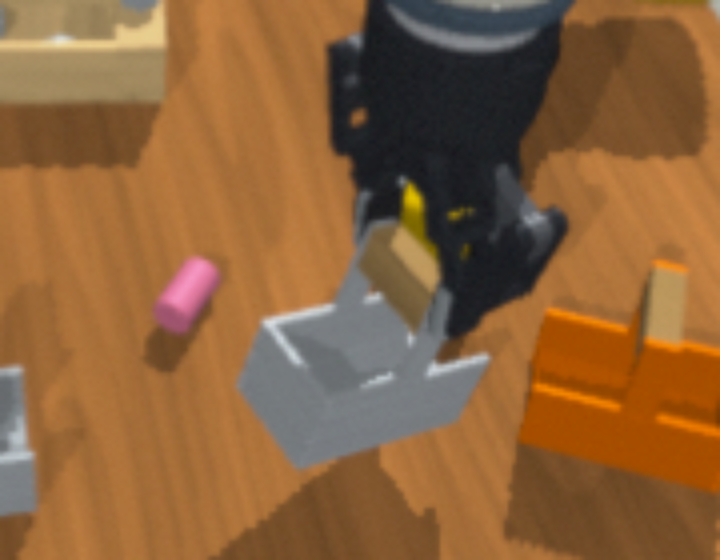

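Emit:
{"name": "drive_tool", "arguments": {
  "deltas": [
    [48,0,0,10,0],
    [48,0,0,19,0],
    [48,-1,0,23.5,0],
    [48,-6,0,24.5,0],
    [48,-11,0,25.5,0],
    [48,-16,0,27,0],
    [48,-21,0,29,0],
    [48,-26,0,31.5,0],
    [48,-30,0,34,0],
    [48,-33,0,36,0],
    [48,-33,0,36,0],
    [48,-33,0,36,0]
  ]
}}

```text
time: 13.1
ee_pos: [0.6177, -0.2576, 0.0879]
tcp_rot: [[0.952, 0.305, 0.014], [0.305, -0.952, 0.002], [0.014, 0.003, -1.0]]
wrist_force: [-4.3, 1.8, 22.6]
width: 0.0525
```

```bash
python3 g.py .6157 -.2567 .0853
python3 - <<'E'
from h import *
s=snap('side','s7')
cv2.imwrite('pics/c7.png',cv2.resize(s['frame'][170:310,220:400,::-1],(720,560)))
E
```

```text
[ 0.61767862 -0.25764374  0.08787583] 0.05252100485096638 13.1 yaw 17.745315099479555 d [-1.6 -1.5  2.5]
```

View pics/c7.png

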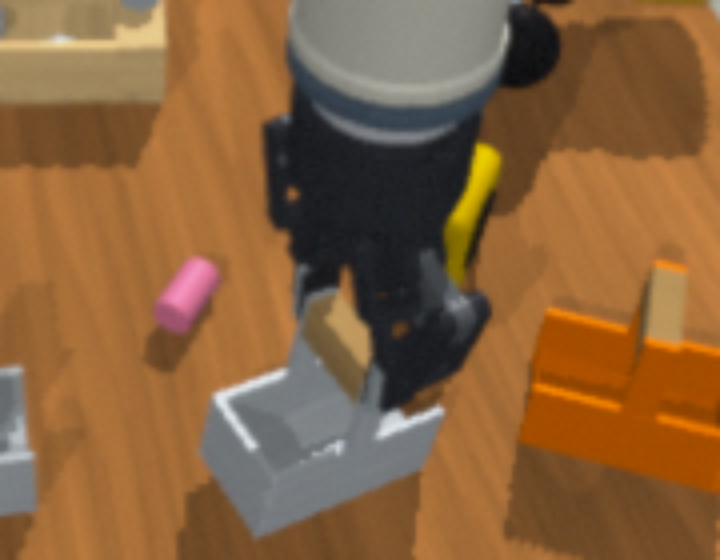

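Emit:
{"name": "drive_tool", "arguments": {
  "deltas": [
    [48,-3,-1,2,0],
    [48,-4,-1,4,0],
    [48,-4,-1,4.5,0],
    [48,-4,-1,4.5,0]
  ]
}}

```text
time: 13.55
ee_pos: [0.615, -0.2589, 0.0872]
tcp_rot: [[0.952, 0.305, 0.019], [0.305, -0.952, 0.0], [0.018, 0.006, -1.0]]
wrist_force: [-6.8, 2.4, 25.3]
width: 0.0523
```

```bash
python3 g.py .6157 -.2567 .0853
```

```text
[ 0.61500351 -0.25890445  0.08721869] 0.05234123735416974 13.55 yaw 17.741096693965904 d [ 1.3 -1.9  1.9]
```

Emit:
{"name": "drive_tool", "arguments": {
  "deltas": [
    [48,1.5,-2,0,0],
    [48,1.5,-2,-1,0],
    [58,1.5,-2,-1,0],
    [70,1.5,-2,-1,0],
    [84,1.5,-2,-1,0],
    [84,1.5,-2,-1,0],
    [84,1.5,-2,-1,0],
    [84,1.5,-2,-1,0]
  ]
}}

```text
time: 14.35
ee_pos: [0.6158, -0.2565, 0.0881]
tcp_rot: [[0.952, 0.305, 0.018], [0.305, -0.952, 0.0], [0.018, 0.005, -1.0]]
wrist_force: [0.8, 0.8, -0.0]
width: 0.0842
```

Emit:
{"name": "drive_tool", "arguments": {
  "deltas": [
    [85,0,0,-10,0],
    [85,0,0,-30,0],
    [85,0,0,-60,0],
    [85,0,0,-100,0],
    [85,0,0,-140,0],
    [85,0,0,-155,0],
    [85,0,0,-155,0],
    [85,0,0,-155,0]
  ]
}}

```text
time: 15.15
ee_pos: [0.6124, -0.2564, 0.2425]
tcp_rot: [[0.952, 0.305, 0.018], [0.305, -0.952, 0.0], [0.017, 0.005, -1.0]]
wrist_force: [-0.0, 0.5, -1.5]
width: 0.085
```

Run:
```python
from h import *
w=snap('wrist','w8');s=snap('side','s8')
X=lambda: None
cv2.imwrite('pics/c8.png',np.hstack([cv2.resize(w['frame'][80:260,160:360,::-1],(400,360)),cv2.resize(s['frame'][100:320,170:400,::-1],(376,360))]))
o=get_obs();print(o['ee_pos'],o['wrist_force'],o['time'],o['width'])
```

```text
[ 0.61197166 -0.25611052  0.24111355] [ 0.16922184  0.03854473 -0.08943507] 15.25 0.08513327186025338
```

View pics/c8.png

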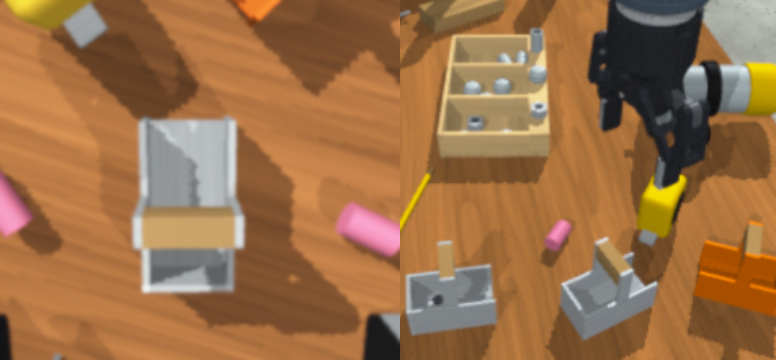

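Run:
```python
from h import *
w=load('w8'); print(atz(w,160+188.5/2,80+229/2,.096))
finish_job()
```

```text
[ 0.60357898 -0.2613153   0.096     ]
the job is handed in; nothing more can be done
```

Both pipe stubs are in the empty cell beside the pipe-stub sample, and the empty scoop is back on the bench upright. The job was handed in at about 15 s of the 54 s allowed.

- **Tipping:** The tool can only turn about its vertical axis, so I gripped the ends of the handle bar to let the scoop pivot. I pressed its rear on the cell's near wall until the mouth dropped by about 20° and both stubs rolled out. I levelled it again by dragging the mouth edge along the bench.
- **Last pictures:** They show both stubs inside the right cell, the scoop upright and empty, and the gripper open and clear of it. The pink stubs, the orange scoop and the nut scoop were not touched.
- **Forces:** The highest wrist force I saw was about 27 N. I only read it at the end of each move.
- **Disagreement on the scoop's position:** My last measurement puts the bar centre at (0.604, -0.261), against (0.614, -0.257) at the start. That is about 11 mm nearer the robot. The gripper let go within about 1 mm of the pick-up position in x and y. I printed this check in the same script that handed the job in, so I did not correct for it. The shift may be real, or it may come from reading the pixel off that last picture.

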